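# Sort spacers and U brackets, then tip the pan into the feed bin

### The job

Clear the stray steel parts off the bench: put the two U brackets into the cardboard carton and the two round spacers into the hinged tipping pan. Once all four are sorted, lift the pan's bar handle to tip the spacers into the feed bin in front of the pan, then lower the pan gently, without letting it slam, until it rests fully down again. Leave the white terminal block, the screwdriver and the bottle where they are.

Things in the scene. Friction and masses are not known exactly. Their poses are not given: they have to be found in the camera images.
- spacer_a: Solid turned-steel round spacer, 28 mm diameter, 40 mm tall, a dark 12 mm bore mark in each end, 0.16 kg. Starts standing on the bench. Origin at its very centre (20 mm above the bench while standing), z along its axis.
- spacer_b: Second spacer. Solid turned-steel round spacer, 28 mm diameter, 40 mm tall, a dark 12 mm bore mark in each end, 0.16 kg. Starts standing on the bench. Origin at its very centre (20 mm above the bench while standing), z along its axis.
- bracket_a: Bent-steel U bracket, 44 mm long (x) by 36 mm wide (y) over the outside by 30 mm high, metal 4 mm thick; flat base down, the two upright walls run along x at the two y edges, open at the top and at both x ends, 0.12 kg. Origin at the centre of its underside, z up. Grip it across the outside of the walls, along its y (36 mm).
- bracket_b: Second bracket. Bent-steel U bracket, 44 mm long (x) by 36 mm wide (y) over the outside by 30 mm high, metal 4 mm thick; flat base down, the two upright walls run along x at the two y edges, open at the top and at both x ends, 0.12 kg. Origin at the centre of its underside, z up. Grip it across the outside of the walls, along its y (36 mm).
- carton: Open cardboard carton, fixed, 170 x 170 mm outside, 65 mm high, walls and floor 5 mm; two flaps slope outwards just below the rim on its +y and -y sides. Origin at the centre of its underside, on the bench. It may stand left or right of the loose parts.
- feeder: Tip feeder fixed to the bench, left or right of the loose parts: an aluminium pan hinged on a grey stand, with a dark steel feed bin on its far side. Origin on the bench under the pan's middle; +x points from the pan to the bin (away from the robot), z up. The stand's two side plates are at y = +-78 mm, 6 mm thick, 95 mm high.
- pan_middle (a point): Middle of the pan's floor, 70 mm high at rest. Inside, the pan is 136 mm (feeder x) by 122 mm (y); its floor leans 4 degrees down to the rear (75 mm high at the front edge, 65 mm at the rear). Rear and side walls stand 40 mm above the floor (rims 105 to 115 mm above the bench); the front, towards the bin, is open.
- feed_bin (a point): Middle of the feed bin's floor, 138 mm in front of the feeder's origin, 5 mm above the bench. The bin is open above; inside it is 155 mm (feeder x) by 152 mm (y). Wall heights above the bench: near (under the pan's front edge) 55, sides 75, far 130 mm.
- pan (a joint): Tilt of the pan in rad: 0 = resting fully down, grows as the handle end is lifted, stop at 1.1. Parts slide off at about 0.6 to 1.0. It falls back under its own weight (0.35 kg) if let go.
- pan_bar (a point): Middle of the pan's handle, a round steel bar 12 mm in diameter, 100 mm long along the feeder's y, 50 mm behind the pan's rear wall, 84 mm above the bench at rest; stays join it to the pan at y = +-50 mm. It moves with the pan in an arc round pan_hinge. Pinched along the feeder's x from above, the bar can turn in the pads while the tool stays pointing down.
- pan_hinge (a point): Point on the pan's hinge axis (along the feeder's y), at the middle of the pan's front edge, 75 mm above the bench, 191 mm from pan_bar.
- terminal: Bystander: white ceramic terminal block 30 x 22 x 22 mm with two 10 mm brass pins on top, among the loose parts. Origin at the centre of its underside.
- driver: Bystander: screwdriver 160 mm long, lying across the bench beyond the loose parts.
- bottle: Bystander: closed bottle, 36 mm diameter, 75 mm high, beyond the loose parts. Origin at the centre of its underside.

How it is judged:
By the outcome, as a careful person would: the job done as asked, in the order asked, and still so for the second after the job is handed in, with the robot touching nothing.
It also fails if it takes over 72 s, if anything falls off the work surface, if the arm or the gripper's body presses on something with over 40 N, if the wrist force passes 120 N, or if a joint passes its speed limit or range.

### The arm

A 6-joint arm with a two-finger parallel gripper is mounted at the origin on the work surface. World frame = base frame: x ahead of the robot, y to its left, z up, the work surface at z = 0. Lengths are in m, angles in degrees, forces in N, time in s.
With the tool pointing down it reaches from about 0.35 to 0.975 m from the base axis. Payload 17.4 kg.
Tool frame: the origin (TCP) lies at the very end of the fingers, on their centre line; the grasp point (between the pads) lies 19 mm behind it (tcp_to_grasp is the distance from the TCP to the grasp point, in m); x points along the fingers, z is the direction in which the jaws open and shut, and the axes are right-handed (so a half turn about x gives the same grasp; the last joint's range is limited). The gripper opens to 85 mm and grips with 20 to 120 N. Pads are 22 mm wide; open, the fingers measure 114 mm over their backs; the gripper's body (76 mm by 85 mm) begins 54 mm behind the grasp point. The pads swing forward as they close: fully open they stand 13 mm farther back than shut.
Start: joints at [68.193, 6.646, 82.598, -0, 90.757, -2.166], TCP at [0.227, 0.636, 0.231] pointing down, gripper open.
Joint ranges: [-162.19, 162.19], [-47.58, 125.68], [4.15, 143.07], [-65.23, 245.23], [0.69, 171.88], [-170.13, 170.13]. Speed limits (degrees/s): [108.29, 108.29, 127.2, 180, 180, 180].

### API

Orientations are given as [roll, pitch, yaw] about the fixed x, y, z axes, in that order (R = Rz(yaw) Ry(pitch) Rx(roll)).
In Python, from cell import * gives the robot as it stands.
- The arm moves only by the shell command python3 -m inch 'ROWS' [OPENING]. ROWS is a JSON object of lists of equal length, an entry for each row: "travel": the shift along the world's x, y, z in cm, a list of three; "rotation": the turn, a rotation vector about the world's x, y, z in degrees, a list of three. A call has 1 to 5 rows; each row shifts and turns the commanded pose from where the row before left it; what a row does not reach is not made up. A row lasts 1/10 s, in which the tool goes at most 50 mm and 8.59 degrees, less where a joint would pass 70% of its speed; a pose out of reach is approached as far as the arm can. A call with a gripper value outside its range is refused whole. OPENING is the closure, from 0 (fully open) to 1 (shut), set as the call begins (- or left out, the last holds). The fingers move at their own pace and stop on an object; the grip force is fixed at half the most. Time passes only in rows, so rows that do not move let the fingers close. It gives the time, the measured TCP pose, the force and the opening at its end, in the units of the state.
- observe(): the state, without advancing time (a new reading comes with each control period).
- capture(name): name is "side" or "top"; returns the picture (400x640x3 uint8, red, green, blue); there is no depth.
- get_calibration(name): a dict with "vfov" (degrees; the focal length in pixels is half the picture's height over the tangent of half this angle, whatever the lens; pixels are square), "cx", "cy" (the principal point, pixels), "distortion" ([k1, k2, p1, p2, k3] as OpenCV has them; the pictures are not rectified), "xyz" and "attitude" of the camera in the world. Camera axes: x right, y down, z forward; pixel columns grow to the right and rows downward; lengths in m; the calibration is good to about 2 mm. A picture is of the moment at which its call begins. get_calibration takes no time and is no camera call.
- finish_job(): hands the job in, once; it reports no verdict.
The state is a dict: "time_s": time; "joint_positions": joint angles; "joint_vel": joint speeds; "joint_torque": joint torques, N m; "tcp_pos": TCP position; "tcp_rot": TCP orientation; "force": force on the tool from outside, world axes, zero at the start; "moment": the same for the moment, N m; "width": finger opening in m.
Only numpy, scipy, OpenCV 4.12 (cv2) and the standard library are available. Lean on these libraries where they do the work, as an engineer would, in place of code of your own. Each camera call takes 0.05 s, during which the arm holds its last target. There are 200 camera calls.

## Working session

There is one attempt and no reset: what is moved stays moved. The work goes in short steps, Python scripts to look and compute and a shell command to move; the robot and the scene stay as the last step left them, time stands still between calls to the robot, and variables do not carry over. Pictures are saved under pics/ and viewed, about 8 in all and at most 12, crops included, and the job is handed in when it is done.

```bash
ls; mkdir -p pics; python3 - <<'E'
from cell import *
import cv2
o=observe();print({k:o[k] for k in('time_s','tcp_pos','tcp_rot','force','width')})
for n in('side','top'):
    print(n,get_calibration(n)); cv2.imwrite(f'pics/{n}0.png',capture(n)[:,:,::-1])
E
```

```text
pics
{'time_s': 0.0, 'tcp_pos': array([0.22682006, 0.6355443 , 0.23055568]), 'tcp_rot': array([ 178.72414575,   89.9339064 , -110.91626332]), 'force': array([0.0793108 , 0.14277335, 0.14278428]), 'width': 0.08541550986987674}
side {'vfov': 55.61716428734835, 'cx': 321.6035165584047, 'cy': 203.6155426903328, 'distortion': array([-0.01998189,  0.        ,  0.        ,  0.        ,  0.        ]), 'xyz': array([ 0.25024158, -0.48615158,  0.66678678]), 'attitude': array([-134.6845172 ,    0.83901455,  -39.2996264 ])}
top {'vfov': 48.38254675419165, 'cx': 323.2228546370478, 'cy': 193.14592994357005, 'distortion': array([0.03434551, 0.        , 0.        , 0.        , 0.        ]), 'xyz': array([ 0.36434925, -0.01755286,  1.2294387 ]), 'attitude': array([-1.67915546e+02, -1.16460356e-01, -8.80981268e+01])}
```

View pics/top0.png

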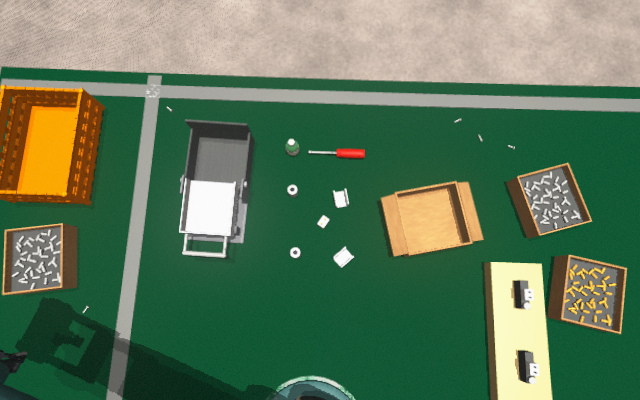

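View pics/side0.png

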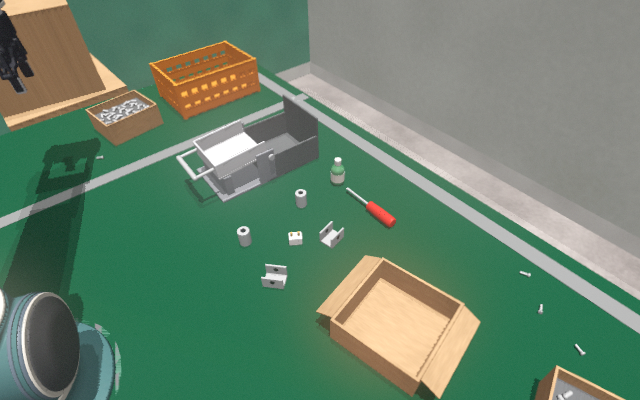

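The top picture shows the feeder on the left (bar near (205,253)), spacers near (292,190) and (295,252), brackets near (341,198) and (343,257), the terminal at (323,222) and the carton at (431,219). The side view agrees. Next I'll enlarge crops.

```bash
cat > h.py <<'E'
from cell import *
import cv2, numpy as np
from scipy.spatial.transform import Rotation as R
def K(n):
    c=get_calibration(n); f=200/np.tan(np.radians(c['vfov']/2))
    return np.array([[f,0,c['cx']],[0,f,c['cy']],[0,0,1]]),c['distortion'],np.array(c['xyz']),R.from_euler('xyz',c['attitude'],degrees=True).as_matrix()
def px2w(n,u,v,z):
    k,d,p,r=K(n); q=cv2.undistortPoints(np.array([[[u,v]]],float),k,d)[0,0]
    w=r@[q[0],q[1],1]; return p+w*(z-p[2])/w[2]
def w2px(n,X):
    k,d,p,r=K(n); rv=cv2.Rodrigues(r.T)[0]
    return cv2.projectPoints(np.array(X,float).reshape(-1,1,3),rv,-r.T@p,k,d)[0][:,0]
def crop(im,u0,v0,w,h,s):
    c=cv2.resize(im[v0:v0+h,u0:u0+w],None,fx=s,fy=s,interpolation=cv2.INTER_CUBIC)
    for i in range(0,w,10):
        cv2.line(c,(i*s,0),(i*s,6),(0,0,255),1)
        if i%20==0: cv2.putText(c,str(u0+i),(i*s,16),0,.35,(0,255,255),1)
    for i in range(0,h,10):
        cv2.line(c,(0,i*s),(6,i*s),(0,0,255),1)
        if i%20==0: cv2.putText(c,str(v0+i),(8,i*s+4),0,.35,(0,255,255),1)
    return c
E
python3 - <<'E'
from h import *
t=cv2.imread('pics/top0.png')
a=crop(t,275,175,90,100,6)
cv2.imwrite('pics/c1.png',a)
cv2.imwrite('pics/c2.png',crop(t,170,110,100,150,4))
cv2.imwrite('pics/c3.png',crop(cv2.imread('pics/side0.png'),225,180,125,115,5))
print(px2w('top',292,190,.04),px2w('side',301,193,.04),px2w('top',295,253,.04),px2w('side',244,231,.04))
E
```

```text
[0.6248699  0.07413673 0.04      ] [0.62957266 0.07060463 0.04      ] [0.45409521 0.05793902 0.04      ] [0.45964624 0.0539567  0.04      ]
```

View pics/c1.png

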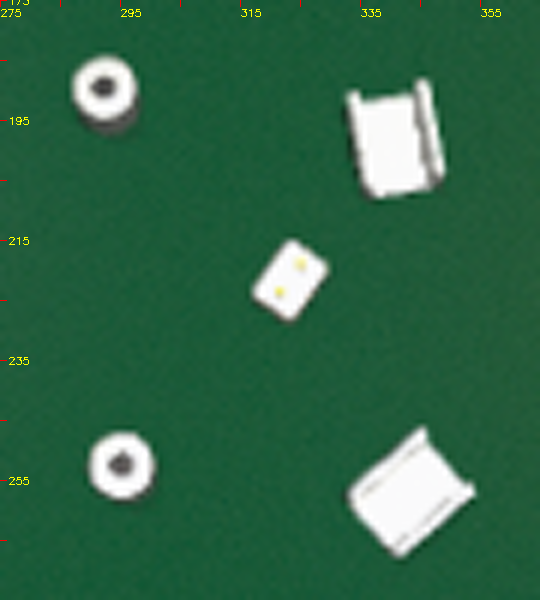

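View pics/c2.png

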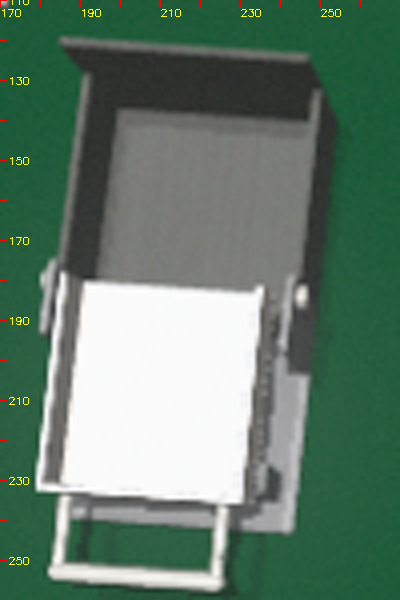

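View pics/c3.png

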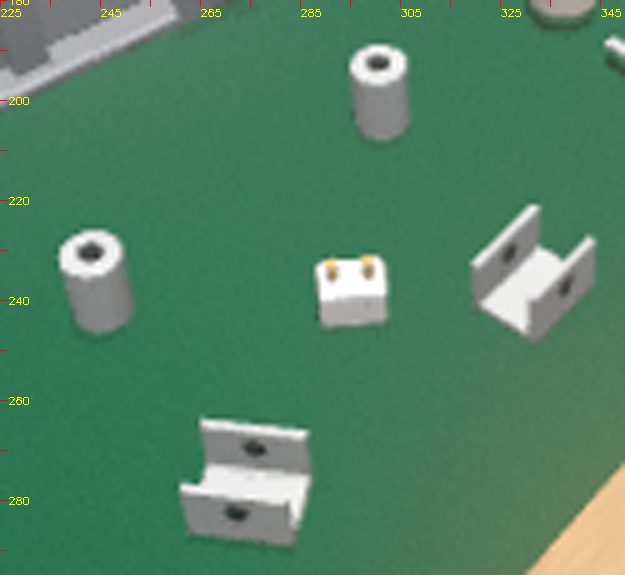

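Readings (top / side):
- Spacers: (292.3,189.5)/(300.5,192.5) and (295.3,252.3)/(243.2,230.4).
- Bracket rims: centred at (341.1,197.8)/(331.7,230.8) and (343.7,257.2)/(274.4,272).
- Bar: ends at (183,253) and (225.5,255.7).

I'll convert these and check them against the known sizes.

```bash
python3 - <<'E'
from h import *
def both(n,t,s,z):
    a,b=px2w('top',*t,z),px2w('side',*s,z); print(n,a[:2].round(4),b[:2].round(4),'mean',((a+b)/2)[:2].round(4))
both('sp far',(292.3,189.5),(300.5,192.5),.04); both('sp near',(295.3,252.3),(243.2,230.4),.04)
both('br far',(341.1,197.8),(331.7,230.8),.03); both('br near',(343.7,257.2),(274.4,272),.03)
both('term',(323.3,221.8),(295,232),.022)
def yaw(n,c,p,q,s,u0,v0,z):
    A=[px2w(c,u0+x/s,v0+y/s,z) for x,y in(p,q)]; d=A[1]-A[0]; print(n,c,'yaw',np.degrees(np.arctan2(d[1],d[0])).round(1),'len',np.linalg.norm(d).round(4))
yaw('brfar','top',(440,180),(424,82),6,275,175,.03)
for p,q in(((472,265),(538,207)),((529,303),(595,240))): yaw('brfar','side',p,q,5,225,180,.03)
for p,q in(((348,495),(424,430)),((401,556),(475,490))): yaw('brnear','top',p,q,6,275,175,.03)
for p,q in(((201,420),(309,433)),((181,486),(298,500))): yaw('brnear','side',p,q,5,225,180,.03)
yaw('bar','top',(222,581),(52,572),4,170,110,.084)
yaw('panrear','top',(243,500),(40,488),4,170,110,.105)
L=px2w('top',170+52/4,110+572/4,.084);Rr=px2w('top',170+222/4,110+581/4,.084);print('bar',L,Rr,(L+Rr)/2)
print('bar side',px2w('side',181,157,.084),px2w('side',207,187,.084))
for n,(u,v) in dict(a=(394,194),b=(456,184),c=(468,244),d=(405,254)).items(): print('carton',n,px2w('top',u,v,.065)[:2].round(3))
r=R.from_euler('xyz',observe()['tcp_rot'],degrees=True).as_matrix(); print(r.round(3)); print('jaw yaw',np.degrees(np.arctan2(r[1,2],r[0,2])))
im=np.vstack([crop(cv2.imread('pics/side0.png'),170,90,155,115,5)]); cv2.imwrite('pics/c4.png',im)
E
```

```text
sp far [0.6263 0.0734] [0.6297 0.0728] mean [0.628  0.0731]
sp near [0.456  0.0572] [0.4592 0.0566] mean [0.4576 0.0569]
br far [ 0.6097 -0.061 ] [ 0.6135 -0.063 ] mean [ 0.6116 -0.062 ]
br near [ 0.448  -0.0719] [ 0.4529 -0.0728] mean [ 0.4505 -0.0723]
term [ 0.5427 -0.0143] [ 0.5525 -0.0073] mean [ 0.5476 -0.0108]
brfar top yaw 10.4 len 0.0464
brfar side yaw 9.7 len 0.0457
brfar side yaw 10.9 len 0.0471
brnear top yaw -47.9 len 0.0447
brnear top yaw -47.0 len 0.0441
brnear side yaw -48.1 len 0.0456
brnear side yaw -47.7 len 0.048
bar top yaw 88.8 len 0.1082
panrear top yaw 88.4 len 0.1282
bar [0.44176531 0.33989889 0.084     ] [0.43941667 0.23174716 0.084     ] [0.44059099 0.28582302 0.084     ]
bar side [0.45132737 0.33407828 0.084     ] [0.44928547 0.1879573  0.084     ]
carton a [ 0.618 -0.201]
carton b [ 0.651 -0.366]
carton c [ 0.491 -0.393]
carton d [ 0.459 -0.229]
[[-0.    -0.942  0.336]
 [-0.001  0.336  0.942]
 [-1.     0.    -0.001]]
jaw yaw 70.35905272998663
```

View pics/c4.png

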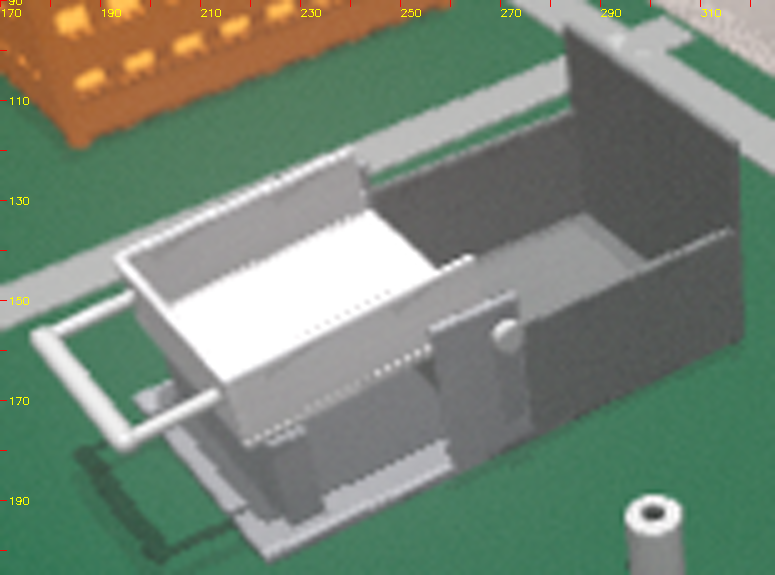

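```bash
python3 - <<'E'
from h import *
for p in((178,156.6),(195,178),(186.4,167.4)): print('bar side',px2w('side',*p,.084))
print('hinge corners top',px2w('top',188.75,180,.075),px2w('top',235.5,182.5,.075))
print('hinge corners side',px2w('side',244,132,.075),px2w('side',257,143.5,.075))
E
M="python3 -m inch"
r='{"travel":[[1.92,-3.49,-0.5],[1.92,-3.49,-0.5],[1.92,-3.49,-0.5],[1.92,-3.49,-0.5],[1.92,-3.49,-0.5]],"rotation":[[0,0,1.5],[0,0,1.5],[0,0,1.5],[0,0,1.5],[0,0,1.5]]}'
python3 -m inch '{"travel":[[1.92,-3.49,-0.5],[1.92,-3.49,-0.5],[1.92,-3.49,-0.5],[1.92,-3.49,-0.5],[1.92,-3.49,-0.5]],"rotation":[[0,0,1.5],[0,0,1.5],[0,0,1.5],[0,0,1.5],[0,0,1.5]]}' 0
python3 -m inch '{"travel":[[1.92,-3.49,-0.5],[1.92,-3.49,-0.5],[1.92,-3.49,-0.5],[1.92,-3.49,-0.5],[1.92,-3.49,-0.5]],"rotation":[[0,0,1.5],[0,0,1.5],[0,0,1.5],[0,0,1.5],[0,0,1.5]]}'
```

```text
bar side [0.44617363 0.34065313 0.084     ]
bar side [0.44219063 0.23555552 0.084     ]
bar side [0.44376414 0.28616184 0.084     ]
hinge corners top [0.63515588 0.34680183 0.075     ] [0.6325586  0.22254601 0.075     ]
hinge corners side [0.63684304 0.33847769 0.075     ] [0.63518445 0.26897868 0.075     ]
time_s: 0.6
tcp_pos: [0.3233, 0.4597, 0.2058]
tcp_rot: [150.8, 90.0, -131.3]
force: [0.2, -0.2, -0.0]
width: 0.0856
time_s: 1.1
tcp_pos: [0.4193, 0.2852, 0.1809]
tcp_rot: [138.4, 90.0, -136.1]
force: [1.6, 0.1, -0.3]
width: 0.0854
```

```bash

python3 -m inch '{"travel":[[1.92,-3.47,-0.5],[1.92,-3.47,-0.5],[1.92,-3.47,-0.5],[1.92,-3.47,-0.5],[1.92,-3.47,-0.5]],"rotation":[[0,0,1.5],[0,0,1.5],[0,0,1.5],[0,0,1.5],[0,0,1.5]]}'
python3 -m inch '{"travel":[[1.92,-3.47,-1],[1.92,-3.47,-1],[1.92,-3.47,-1.5],[1.92,-3.47,-1.5],[1.92,-3.47,-1.5]],"rotation":[[0,0,1.5],[0,0,1.5],[0,0,1.5],[0,0,1.5],[0,0,1.5]]}'
python3 -m inch '{"travel":[[0,0,-1.5],[0,0,-0.3]],"rotation":[[0,0,0],[0,0,0]]}'
python3 - <<'E'
from h import *
r=R.from_euler('xyz',observe()['tcp_rot'],degrees=True).as_matrix(); print('jaw yaw',np.degrees(np.arctan2(r[1,2],r[0,2])))
t=capture('top')[:,:,::-1];s=capture('side')[:,:,::-1]
cv2.imwrite('pics/d1.png',np.hstack([crop(t,300,150,90,90,4),crop(s,280,160,100,90,4)]))
E
```

```text
time_s: 1.6
tcp_pos: [0.5153, 0.1116, 0.1559]
tcp_rot: [79.2, 90.0, 172.1]
force: [-0.4, 0.7, -1.1]
width: 0.0854
time_s: 2.1
tcp_pos: [0.6113, -0.0619, 0.0905]
tcp_rot: [66.9, 90.0, 167.3]
force: [0.8, 0.6, 0.2]
width: 0.0855
time_s: 2.3
tcp_pos: [0.6099, -0.0607, 0.0708]
tcp_rot: [68.9, 89.8, 169.1]
force: [-0.3, 0.6, 0.4]
width: 0.0854
jaw yaw 100.26622542701443
```

View pics/d1.png

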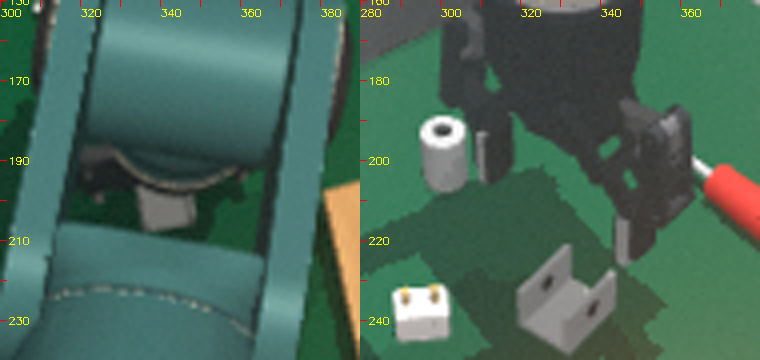

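The fingers straddle the bracket in the side view, so I'll descend and grip.

```bash

python3 -m inch '{"travel":[[0,0,-2],[0,0,-2],[0,0,-1.5],[0,0,-1],[0,0,-0.3]],"rotation":[[0,0,0],[0,0,0],[0,0,0],[0,0,0],[0,0,0]]}'
python3 -m inch '{"travel":[[0,0,0],[0,0,0],[0,0,0],[0,0,0],[0,0,0]],"rotation":[[0,0,0],[0,0,0],[0,0,0],[0,0,0],[0,0,0]]}' 1
python3 -m inch '{"travel":[[0,0,0],[0,0,0],[0,0,2],[0,0,4],[0,0,4]],"rotation":[[0,0,0],[0,0,0],[0,0,0],[0,0,0],[0,0,0]]}'
```

```text
time_s: 2.9
tcp_pos: [0.6106, -0.0598, 0.0047]
tcp_rot: [69.8, 90.0, 170.2]
force: [-0.1, -0.8, -0.0]
width: 0.0853
time_s: 3.4
tcp_pos: [0.6114, -0.0603, 0.0063]
tcp_rot: [-105.1, 89.9, -4.8]
force: [-0.2, -0.1, 6.8]
width: 0.035
time_s: 3.9
tcp_pos: [0.6103, -0.0602, 0.106]
tcp_rot: [72.1, 89.9, 172.4]
force: [0.6, 0.2, -0.4]
width: 0.0354
```

```bash

python3 -m inch '{"travel":[[-0.4,-4.6,0],[-0.4,-4.6,0],[-0.4,-4.6,0],[-0.4,-4.6,0],[-0.2,-4.6,0]],"rotation":[[0,0,0],[0,0,0],[0,0,0],[0,0,0],[0,0,0]]}'
python3 -m inch '{"travel":[[0,0,-2],[0,0,-2.5],[0,0,-2.5],[0,0,-1.4],[0,0,-0.5]],"rotation":[[0,0,0],[0,0,0],[0,0,0],[0,0,0],[0,0,0]]}'
python3 -m inch '{"travel":[[0,0,0],[0,0,0],[0,0,0],[0,0,0]],"rotation":[[0,0,0],[0,0,0],[0,0,0],[0,0,0]]}' 0.3
python3 -m inch '{"travel":[[0,0,1],[0,0,3],[0,0,4],[0,0,3]],"rotation":[[0,0,0],[0,0,0],[0,0,0],[0,0,0]]}'
```

```text
time_s: 4.4
tcp_pos: [0.5923, -0.2921, 0.1055]
tcp_rot: [-114.4, 90.0, -14.1]
force: [0.8, -0.4, -0.7]
width: 0.0349
time_s: 4.9
tcp_pos: [0.5923, -0.2899, 0.0148]
tcp_rot: [50.9, 89.9, 151.3]
force: [-0.5, -0.1, -2.0]
width: 0.0348
time_s: 5.3
tcp_pos: [0.5933, -0.2904, 0.0174]
tcp_rot: [-128.6, 89.9, -28.2]
force: [0.1, -0.3, 0.2]
width: 0.06
time_s: 5.7
tcp_pos: [0.5932, -0.2904, 0.1298]
tcp_rot: [-129.1, 89.9, -28.7]
force: [0.5, -0.3, 0.3]
width: 0.0602
```

```bash

python3 -m inch '{"travel":[[-2.04,3.12,-0.5],[-2.04,3.12,-0.5],[-2.04,3.12,-0.5],[-2.04,3.12,-0.5]],"rotation":[[0,0,-8.3],[0,0,-8.3],[0,0,-8.3],[0,0,-8.3]]}' 0
python3 -m inch '{"travel":[[-2.04,3.12,-1],[-2.04,3.12,-1],[-2.04,3.12,-1],[0,0,0]],"rotation":[[0,0,-8.3],[0,0,-8.3],[0,0,-8.3],[0,0,0]]}' 
python3 - <<'E'
from h import *
o=observe();r=R.from_euler('xyz',o['tcp_rot'],degrees=True).as_matrix(); print('jaw yaw',np.degrees(np.arctan2(r[1,2],r[0,2])),o['tcp_pos'])
E
```

```text
time_s: 6.1
tcp_pos: [0.5105, -0.1645, 0.1071]
tcp_rot: [-83.8, 89.9, -17.0]
force: [0.7, 0.4, -0.3]
width: 0.0855
time_s: 6.5
tcp_pos: [0.448, -0.0693, 0.076]
tcp_rot: [88.1, 89.9, 130.1]
force: [-0.4, -0.6, 0.5]
width: 0.0854
jaw yaw 41.97484008994961 [ 0.44803402 -0.06933276  0.07595696]
```

```bash

python3 -m inch '{"travel":[[0.2,-0.3,-2],[0,0,-2],[0,0,-1.7],[0,0,-1],[0,0,-0.3]],"rotation":[[0,0,0],[0,0,0],[0,0,0],[0,0,0],[0,0,0]]}'
python3 -m inch '{"travel":[[0,0,0],[0,0,0],[0,0,0],[0,0,0],[0,0,0]],"rotation":[[0,0,0],[0,0,0],[0,0,0],[0,0,0],[0,0,0]]}' 1
python3 -m inch '{"travel":[[0,0,2],[0,0,4],[0,0,4],[0,0,0]],"rotation":[[0,0,0],[0,0,0],[0,0,0],[0,0,0]]}'
```

```text
time_s: 7.0
tcp_pos: [0.452, -0.075, 0.006]
tcp_rot: [128.9, 90.0, 171.2]
force: [0.1, -0.4, 0.7]
width: 0.0856
time_s: 7.5
tcp_pos: [0.4527, -0.075, 0.0073]
tcp_rot: [-57.8, 89.9, -15.6]
force: [-1.5, 0.0, 6.5]
width: 0.0349
time_s: 7.9
tcp_pos: [0.4542, -0.0753, 0.112]
tcp_rot: [-54.9, 89.5, -12.6]
force: [0.9, 0.0, -0.9]
width: 0.0348
```

```bash

python3 -m inch '{"travel":[[1.2,-4.65,0],[1.2,-4.65,0],[1.2,-4.65,0],[1.2,-4.65,0],[1.2,-4.65,0]],"rotation":[[0,0,0],[0,0,0],[0,0,0],[0,0,0],[0,0,0]]}'
python3 -m inch '{"travel":[[0,0,-2],[0,0,-2.5],[0,0,-2.5],[0,0,-1.5],[0,0,-0.9]],"rotation":[[0,0,0],[0,0,0],[0,0,0],[0,0,0],[0,0,0]]}'
python3 -m inch '{"travel":[[0,0,0],[0,0,0],[0,0,0],[0,0,0]],"rotation":[[0,0,0],[0,0,0],[0,0,0],[0,0,0]]}' 0.35
python3 -m inch '{"travel":[[0,0,1],[0,0,3],[0,0,4],[0,0,4]],"rotation":[[0,0,0],[0,0,0],[0,0,0],[0,0,0]]}'
```

```text
time_s: 8.4
tcp_pos: [0.5121, -0.3094, 0.1058]
tcp_rot: [96.3, 90.0, 138.6]
force: [1.4, 0.9, -0.4]
width: 0.0345
time_s: 8.9
tcp_pos: [0.5163, -0.3098, 0.0193]
tcp_rot: [-77.9, 89.4, -35.6]
force: [6.2, 8.8, 102.6]
width: 0.035
time_s: 9.3
tcp_pos: [0.5207, -0.3077, 0.02]
tcp_rot: [-56.8, 88.9, -14.4]
force: [47.0, 21.5, 38.3]
width: 0.0552
time_s: 9.7
tcp_pos: [0.5121, -0.3068, 0.1333]
tcp_rot: [98.5, 90.0, 140.8]
force: [-0.0, -0.4, -0.2]
width: 0.0554
```

Force rose to 103 N on lowering, so I'll look in the carton.

```bash

python3 -m inch '{"travel":[[-2,4.5,1],[-2,4.5,1],[-1,4.5,1],[0,4.5,0],[0,4.5,0]],"rotation":[[0,0,-8],[0,0,-8],[0,0,-8],[0,0,-8],[0,0,-8]]}' 0
python3 - <<'E'
from h import *
s=capture('side')[:,:,::-1];t=capture('top')[:,:,::-1]
cv2.imwrite('pics/d2.png',np.hstack([crop(s,310,240,175,160,3)[:400],cv2.copyMakeBorder(crop(t,375,175,90,90,3),0,130,0,0,cv2.BORDER_CONSTANT)[:400]]) if False else crop(s,225,180,260,220,3))
cv2.imwrite('pics/d2t.png',t)
E
```

```text
time_s: 10.2
tcp_pos: [0.4621, -0.0846, 0.163]
tcp_rot: [-14.8, 89.9, -12.2]
force: [1.4, 0.1, -0.3]
width: 0.0855
```

View pics/d2.png

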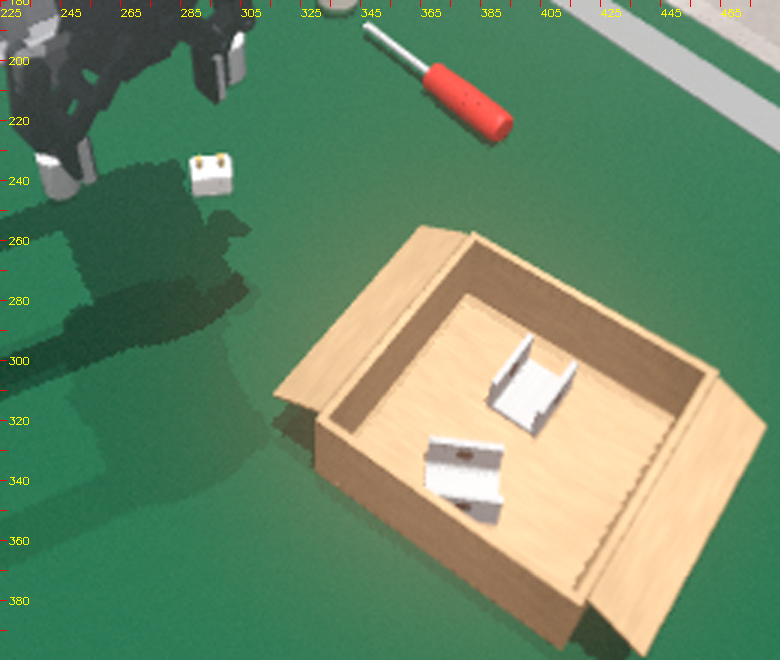

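Both brackets lie flat in the carton, near (400,305) and (378,340) in the side picture. I had only pressed the second one too far, so I'll stop higher from here. Next is the near spacer.

```bash

python3 -m inch '{"travel":[[-0.1,3.5,-2],[-0.1,3.5,-2],[-0.1,3.5,-2],[-0.1,3.6,-2],[0,0,0]],"rotation":[[0,0,-1],[0,0,-1],[0,0,-1],[0,0,-0.8],[0,0,0]]}'
python3 -m inch '{"travel":[[0,0,-2],[0,0,-2],[0,0,-1.5],[0,0,-1],[0,0,-0.5]],"rotation":[[0,0,0],[0,0,0],[0,0,0],[0,0,0],[0,0,0]]}'
```

```text
time_s: 10.8
tcp_pos: [0.4571, 0.0574, 0.0796]
tcp_rot: [175.0, 89.8, 174.2]
force: [-0.6, -0.3, 0.1]
width: 0.0854
time_s: 11.3
tcp_pos: [0.4584, 0.0545, 0.0116]
tcp_rot: [-171.8, 90.0, -172.7]
force: [0.7, 0.3, -0.2]
width: 0.0856
```

```bash

python3 -m inch '{"travel":[[0,0,0],[0,0,0],[0,0,0],[0,0,0],[0,0,0]],"rotation":[[0,0,0],[0,0,0],[0,0,0],[0,0,0],[0,0,0]]}' 1
python3 -m inch '{"travel":[[0,0,2],[0,0,4],[0,0,4.5],[0,0,4.5],[0,0,1]],"rotation":[[0,0,0],[0,0,0],[0,0,0],[0,0,0],[0,0,0]]}'
python3 -m inch '{"travel":[[2,4.3,0],[2,4.3,0],[2,4.3,0],[2,4.3,0],[2,4.3,0]],"rotation":[[0,0,0],[0,0,0],[0,0,0],[0,0,0],[0,0,0]]}'
python3 -m inch '{"travel":[[0.8,4.2,0],[0,0,0],[0,0,0]],"rotation":[[0,0,0],[0,0,0],[0,0,0]]}'
```

```text
time_s: 11.8
tcp_pos: [0.4588, 0.0549, 0.013]
tcp_rot: [3.6, 90.0, 2.6]
force: [-3.0, -0.0, 5.5]
width: 0.0259
time_s: 12.3
tcp_pos: [0.4598, 0.055, 0.1778]
tcp_rot: [4.7, 89.6, 3.8]
force: [0.1, 0.0, -2.0]
width: 0.0264
time_s: 12.8
tcp_pos: [0.5588, 0.2718, 0.1714]
tcp_rot: [-148.0, 90.0, -148.9]
force: [0.7, -0.1, -0.4]
width: 0.0267
time_s: 13.1
tcp_pos: [0.5661, 0.3125, 0.1709]
tcp_rot: [-148.7, 89.9, -149.6]
force: [0.4, -0.2, -1.5]
width: 0.026
```

```bash

python3 -m inch '{"travel":[[0,0,-2],[0,0,-2.5],[0,0,-2],[0,0,-1],[0,0,-0.5]],"rotation":[[0,0,0],[0,0,0],[0,0,0],[0,0,0],[0,0,0]]}'
python3 -m inch '{"travel":[[0,0,-0.3],[0,0,0]],"rotation":[[0,0,0],[0,0,0]]}'
```

```text
time_s: 13.6
tcp_pos: [0.5662, 0.3109, 0.0915]
tcp_rot: [-147.3, 89.9, -148.3]
force: [0.5, 0.6, -2.3]
width: 0.0268
time_s: 13.8
tcp_pos: [0.5667, 0.3117, 0.0898]
tcp_rot: [26.4, 90.0, 25.4]
force: [0.5, -0.6, -1.1]
width: 0.0263
```

```bash

python3 -m inch '{"travel":[[0,0,-0.2],[0,0,-0.1],[0,0,0]],"rotation":[[0,0,0],[0,0,0],[0,0,0]]}'
python3 -m inch '{"travel":[[0,0,0],[0,0,0],[0,0,0],[0,0,0]],"rotation":[[0,0,0],[0,0,0],[0,0,0],[0,0,0]]}' 0.45
python3 -m inch '{"travel":[[0,0,1],[0,0,3],[0,0,4.5],[0,0,1.5]],"rotation":[[0,0,0],[0,0,0],[0,0,0],[0,0,0]]}'
```

```text
time_s: 14.1
tcp_pos: [0.5665, 0.3119, 0.0864]
tcp_rot: [22.8, 90.0, 21.8]
force: [-0.1, 0.8, -2.0]
width: 0.0262
time_s: 14.5
tcp_pos: [0.5665, 0.3119, 0.0863]
tcp_rot: [33.0, 90.0, 32.1]
force: [0.2, 0.1, -0.2]
width: 0.0471
time_s: 14.9
tcp_pos: [0.5675, 0.3124, 0.1921]
tcp_rot: [27.9, 89.7, 26.9]
force: [-0.3, 0.1, -0.2]
width: 0.0472
```

```bash

python3 -m inch '{"travel":[[1.02,-4,0],[1.02,-4,0],[1.02,-4,-1],[1.02,-4,-2.5],[1.02,-4,-2.5]],"rotation":[[0,0,0],[0,0,0],[0,0,0],[0,0,0],[0,0,0]]}' 
python3 -m inch '{"travel":[[1.02,-3.9,-2],[0,0,-2],[0,0,0]],"rotation":[[0,0,0],[0,0,0],[0,0,0]]}' 0
python3 -m inch '{"travel":[[0,0,-2],[0,0,-2],[0,0,-2],[0,0,-1],[0,0,-0.5]],"rotation":[[0,0,0],[0,0,0],[0,0,0],[0,0,0],[0,0,0]]}'
```

```text
time_s: 15.4
tcp_pos: [0.618, 0.1103, 0.1267]
tcp_rot: [7.9, 89.9, 7.0]
force: [0.8, -0.9, -0.2]
width: 0.0469
time_s: 15.7
tcp_pos: [0.6266, 0.0717, 0.0839]
tcp_rot: [-175.8, 89.8, -176.9]
force: [-0.3, -0.4, 0.5]
width: 0.0851
time_s: 16.2
tcp_pos: [0.6277, 0.0735, 0.0115]
tcp_rot: [117.3, 90.0, 116.4]
force: [0.1, -0.7, 0.1]
width: 0.0857
```

```bash

python3 -m inch '{"travel":[[0,0,0],[0,0,0],[0,0,0],[0,0,0],[0,0,0]],"rotation":[[0,0,0],[0,0,0],[0,0,0],[0,0,0],[0,0,0]]}' 1
python3 -m inch '{"travel":[[0,0,2],[0,0,4],[0,0,4.5],[0,0,4.5],[0,0,1]],"rotation":[[0,0,0],[0,0,0],[0,0,0],[0,0,0],[0,0,0]]}'
python3 -m inch '{"travel":[[-1.3,3.6,0],[-1.3,3.6,0],[-1.3,3.7,0],[-1.3,3.7,0],[-1.2,3.7,0]],"rotation":[[0,0,0],[0,0,0],[0,0,0],[0,0,0],[0,0,0]]}'
python3 -m inch '{"travel":[[0,0,-2],[0,0,-2.5],[0,0,-2],[0,0,-1],[0,0,-0.3]],"rotation":[[0,0,0],[0,0,0],[0,0,0],[0,0,0],[0,0,0]]}'
python3 -m inch '{"travel":[[0,0,0]],"rotation":[[0,0,0]]}'
```

```text
time_s: 16.7
tcp_pos: [0.6281, 0.0729, 0.0122]
tcp_rot: [6.3, 89.9, 5.4]
force: [-0.3, 0.0, 6.7]
width: 0.026
time_s: 17.2
tcp_pos: [0.6291, 0.0729, 0.1773]
tcp_rot: [5.3, 89.6, 4.4]
force: [-0.1, -0.1, -2.2]
width: 0.0266
time_s: 17.7
tcp_pos: [0.5627, 0.2571, 0.1706]
tcp_rot: [-158.4, 90.0, -159.3]
force: [0.9, 0.3, -1.1]
width: 0.0263
time_s: 18.2
tcp_pos: [0.5631, 0.2556, 0.0918]
tcp_rot: [-157.8, 89.9, -158.8]
force: [0.5, -0.9, -0.7]
width: 0.0263
time_s: 18.3
tcp_pos: [0.5637, 0.2558, 0.0934]
tcp_rot: [-161.8, 90.0, -162.7]
force: [0.8, -0.4, -1.7]
width: 0.0265
```

```bash

python3 -m inch '{"travel":[[0,0,-0.4],[0,0,-0.3],[0,0,0]],"rotation":[[0,0,0],[0,0,0],[0,0,0]]}'
python3 -m inch '{"travel":[[0,0,0],[0,0,0],[0,0,0],[0,0,0]],"rotation":[[0,0,0],[0,0,0],[0,0,0],[0,0,0]]}' 0.45
python3 -m inch '{"travel":[[0,0,1],[0,0,3],[0,0,4.5],[0,0,1.5],[-4,1,0]],"rotation":[[0,0,0],[0,0,0],[0,0,0],[0,0,0],[0,0,0]]}'
python3 -m inch '{"travel":[[-4,1,0],[-4.1,1,0],[0,0,-3],[0,0,-2],[0,0,0]],"rotation":[[0,0,0],[0,0,0],[0,0,0],[0,0,0],[0,0,0]]}' 0.2
python3 - <<'E'
from h import *
s=capture('side')[:,:,::-1];t=capture('top')[:,:,::-1]
cv2.imwrite('pics/d3.png',crop(s,150,80,180,140,4))
cv2.imwrite('pics/d3t.png',t)
E
```

```text
time_s: 18.6
tcp_pos: [0.5636, 0.2558, 0.0862]
tcp_rot: [143.6, 90.0, 142.6]
force: [-1.2, 0.1, -1.9]
width: 0.0262
time_s: 19.0
tcp_pos: [0.5637, 0.2559, 0.0864]
tcp_rot: [17.4, 90.0, 16.5]
force: [-0.4, -0.4, -0.4]
width: 0.0473
time_s: 19.5
tcp_pos: [0.5263, 0.2656, 0.1898]
tcp_rot: [19.9, 89.7, 18.8]
force: [0.3, 0.9, 0.4]
width: 0.0469
time_s: 20.0
tcp_pos: [0.4415, 0.2855, 0.1343]
tcp_rot: [-149.0, 89.8, -150.0]
force: [0.2, -0.6, 0.1]
width: 0.0685
```

View pics/d3.png

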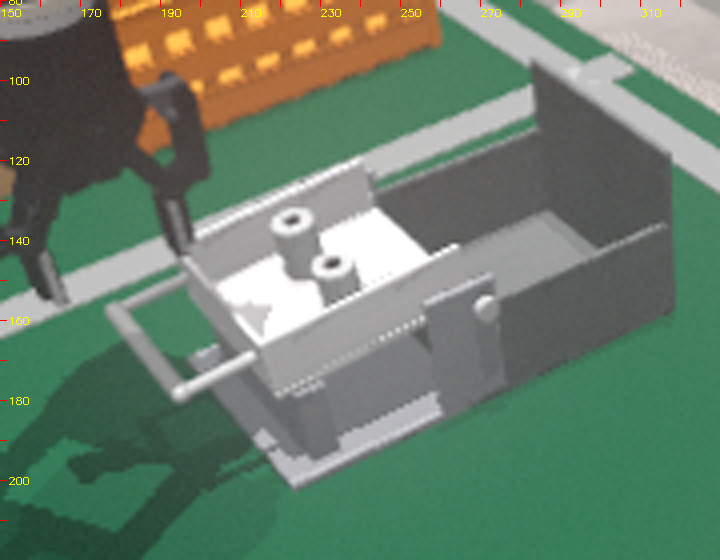

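Both spacers stand in the pan, at (223,137) and (233,148). I'll narrow the jaws so the front finger clears the rear wall, then descend onto the bar.

```bash

python3 -m inch '{"travel":[[0,0,0],[0,0,0],[0,0,-2],[0,0,-2],[0,0,-1]],"rotation":[[0,0,0],[0,0,0],[0,0,0],[0,0,0],[0,0,0]]}' 0.5
python3 -m inch '{"travel":[[0,0,-1],[0,0,-0.6],[0,0,0]],"rotation":[[0,0,0],[0,0,0],[0,0,0]]}'
python3 -m inch '{"travel":[[0,0,0],[0,0,0],[0,0,0],[0,0,0],[0,0,0]],"rotation":[[0,0,0],[0,0,0],[0,0,0],[0,0,0],[0,0,0]]}' 1
python3 -c "
import numpy as np
p=np.radians(2.7);th=np.radians(np.arange(0,61,4));x=-19.1*np.cos(p+th);z=19.1*np.sin(p+th)
print(np.c_[np.degrees(th)[1:],np.diff(x),np.diff(z)].round(2))"
```

```text
time_s: 20.6
tcp_pos: [0.4425, 0.2856, 0.0852]
tcp_rot: [-149.3, 89.9, -150.3]
force: [0.2, -0.8, 0.1]
width: 0.043
time_s: 20.9
tcp_pos: [0.4426, 0.2858, 0.0699]
tcp_rot: [-150.0, 90.0, -150.9]
force: [0.0, 0.6, -0.2]
width: 0.0426
time_s: 21.4
tcp_pos: [0.4424, 0.286, 0.071]
tcp_rot: [138.5, 90.0, 137.6]
force: [-7.4, -0.5, 5.7]
width: 0.0101
[[ 4.    0.11  1.33]
 [ 8.    0.2   1.32]
 [12.    0.29  1.3 ]
 [16.    0.38  1.28]
 [20.    0.47  1.25]
 [24.    0.56  1.21]
 [28.    0.64  1.17]
 [32.    0.72  1.12]
 [36.    0.8   1.07]
 [40.    0.87  1.01]
 [44.    0.94  0.95]
 [48.    1.    0.88]
 [52.    1.06  0.81]
 [56.    1.11  0.73]
 [60.    1.16  0.65]]
```

```bash

python3 -m inch '{"travel":[[0.11,0,1.33],[0.2,0,1.32],[0.29,0,1.3],[0.38,0,1.28],[0.47,0,1.25]],"rotation":[[0,0,0],[0,0,0],[0,0,0],[0,0,0],[0,0,0]]}'
python3 -m inch '{"travel":[[0,0,0]],"rotation":[[0,0,0]]}'
```

```text
time_s: 21.9
tcp_pos: [0.4562, 0.2855, 0.1361]
tcp_rot: [-160.5, 89.8, -161.4]
force: [-9.4, -3.1, -0.8]
width: 0.0097
time_s: 22.0
tcp_pos: [0.4569, 0.2856, 0.1376]
tcp_rot: [-160.3, 89.9, -161.2]
force: [-16.1, -4.3, 3.4]
width: 0.0098
```

```bash

python3 -m inch '{"travel":[[0.5,0,1.21],[0.62,0,1.17],[0.72,0,1.12],[0.8,0,1.07],[0.87,0,1.01]],"rotation":[[0,0,0],[0,0,0],[0,0,0],[0,0,0],[0,0,0]]}'
python3 -m inch '{"travel":[[0,0,0]],"rotation":[[0,0,0]]}'
```

```text
time_s: 22.5
tcp_pos: [0.4908, 0.2846, 0.1932]
tcp_rot: [-143.5, 89.7, -144.4]
force: [-23.9, -16.2, 15.0]
width: 0.0092
time_s: 22.6
tcp_pos: [0.4918, 0.2845, 0.1943]
tcp_rot: [-124.9, 89.8, -125.9]
force: [-25.6, -16.3, 17.9]
width: 0.0098
```

```bash

python3 -m inch '{"travel":[[0.75,-0.12,1.05],[0.95,-0.03,0.92],[1.02,-0.03,0.84],[1.08,-0.03,0.76],[0,0,0]],"rotation":[[0,0,0],[0,0,0],[0,0,0],[0,0,0],[0,0,0]]}'
python3 -m inch '{"travel":[[0,0,0],[0,0,0]],"rotation":[[0,0,0],[0,0,0]]}'
python3 - <<'E'
from h import *
s=capture('side')[:,:,::-1];t=capture('top')[:,:,::-1]
cv2.imwrite('pics/d4.png',crop(s,150,40,190,150,4))
E
```

```text
time_s: 23.1
tcp_pos: [0.5311, 0.2828, 0.229]
tcp_rot: [-51.3, 89.9, -52.3]
force: [-9.3, -7.3, 7.6]
width: 0.0091
time_s: 23.3
tcp_pos: [0.5301, 0.2828, 0.2284]
tcp_rot: [-85.3, 89.9, -86.3]
force: [-7.0, -7.5, 5.9]
width: 0.0093
```

View pics/d4.png

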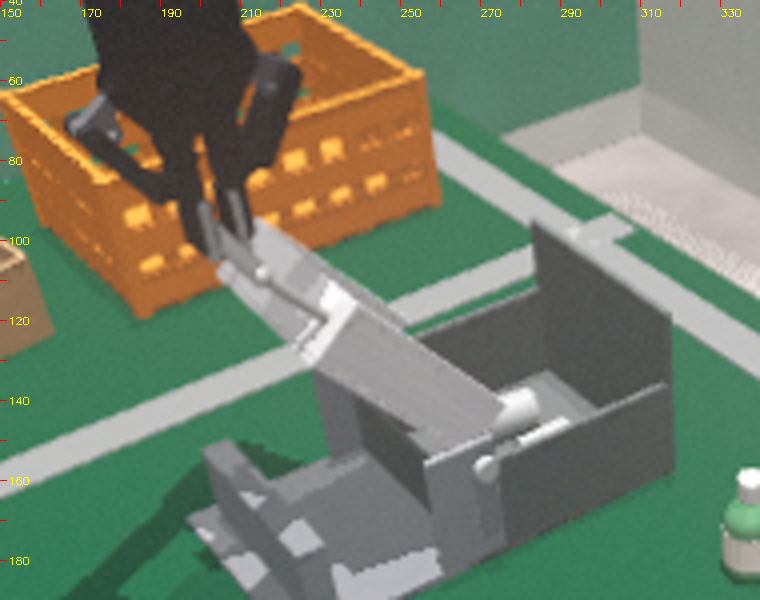

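Tilt is about 1.0 rad and the spacers are at the pan's lip, near (278,142). I'll tilt a little more, wait, and check that they have come to rest.

```bash

python3 -m inch '{"travel":[[0.4,-0.01,0.25],[0.4,-0.01,0.22],[0,0,0],[0,0,0],[0,0,0]],"rotation":[[0,0,0],[0,0,0],[0,0,0],[0,0,0],[0,0,0]]}'
python3 -m inch '{"travel":[[0,0,0],[0,0,0],[0,0,0]],"rotation":[[0,0,0],[0,0,0],[0,0,0]]}'
python3 - <<'E'
from h import *
s=capture('side')[:,:,::-1];t=capture('top')[:,:,::-1]
old=cv2.imread('pics/d4.png')
a=crop(s,250,100,75,75,5); b=crop(t,175,110,85,75,5)
cv2.imwrite('pics/d5.png',np.hstack([a,b]))
E
```

```text
time_s: 23.9
tcp_pos: [0.5382, 0.2828, 0.2337]
tcp_rot: [-35.6, 89.9, -36.6]
force: [-8.0, -7.7, 8.3]
width: 0.0094
time_s: 24.2
tcp_pos: [0.5382, 0.2828, 0.2337]
tcp_rot: [-34.5, 89.9, -35.5]
force: [-9.1, -7.3, 8.0]
width: 0.0096
```

View pics/d5.png

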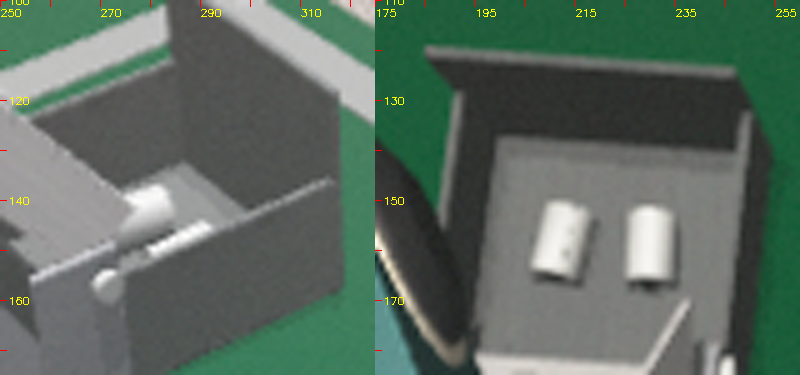

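Both spacers lie on the bin floor, at (210,158) and (228,160) in the top view, well clear of the pan. Now I'll lower it along the reverse arc, gently.

```bash

python3 -m inch '{"travel":[[-0.4,0.01,-0.22],[-0.4,0.01,-0.25],[-1.08,0.03,-0.76],[-1.02,0.03,-0.84],[-0.95,0.03,-0.92]],"rotation":[[0,0,0],[0,0,0],[0,0,0],[0,0,0],[0,0,0]]}'
python3 -m inch '{"travel":[[-0.92,0.02,-0.93],[-0.87,0.02,-1.01],[-0.8,0.02,-1.07],[-0.72,0.02,-1.12],[-0.64,0.02,-1.17]],"rotation":[[0,0,0],[0,0,0],[0,0,0],[0,0,0],[0,0,0]]}'
python3 -m inch '{"travel":[[-0.54,0.02,-1.21],[-0.43,0,-1.25],[-0.35,0,-1.28],[-0.26,0,-1.3]],"rotation":[[0,0,0],[0,0,0],[0,0,0],[0,0,0]]}'
python3 -m inch '{"travel":[[-0.1,0,-0.7],[-0.08,0,-0.6],[0,0,0]],"rotation":[[0,0,0],[0,0,0],[0,0,0]]}'
```

```text
time_s: 24.8
tcp_pos: [0.4997, 0.2842, 0.2035]
tcp_rot: [1.0, 89.9, 0.0]
force: [-5.8, -4.0, 5.0]
width: 0.0092
time_s: 25.3
tcp_pos: [0.4606, 0.2867, 0.1494]
tcp_rot: [47.0, 89.8, 46.1]
force: [-6.1, 1.8, 3.6]
width: 0.0096
time_s: 25.7
tcp_pos: [0.4448, 0.2866, 0.0981]
tcp_rot: [47.6, 89.9, 46.7]
force: [6.1, 9.3, -1.5]
width: 0.0095
time_s: 26.0
tcp_pos: [0.4429, 0.2855, 0.0843]
tcp_rot: [-62.3, 90.0, -63.2]
force: [4.0, 4.2, -2.4]
width: 0.0093
```

```bash

python3 -m inch '{"travel":[[-0.02,0,-0.4],[-0.02,0,-0.3],[0,0,-0.2],[0,0,-0.2],[0,0,0]],"rotation":[[0,0,0],[0,0,0],[0,0,0],[0,0,0],[0,0,0]]}'
python3 -m inch '{"travel":[[0,0,-0.1],[0,0,-0.05],[0,0,0]],"rotation":[[0,0,0],[0,0,0],[0,0,0]]}'
```

```text
time_s: 26.5
tcp_pos: [0.4424, 0.2875, 0.0752]
tcp_rot: [77.7, 89.8, 76.8]
force: [-3.5, 9.2, 8.3]
width: 0.0094
time_s: 26.8
tcp_pos: [0.4425, 0.2875, 0.075]
tcp_rot: [70.9, 89.8, 70.0]
force: [-10.8, 5.4, 23.2]
width: 0.0093
```

Upward force grew from 8 to 23 N over 1.5 mm, so the pan is on its stop. I'll release, retreat and check.

```bash

python3 -m inch '{"travel":[[0,0,0.1],[0,0,0],[0,0,0],[0,0,0],[0,0,0]],"rotation":[[0,0,0],[0,0,0],[0,0,0],[0,0,0],[0,0,0]]}' 0.5
python3 -m inch '{"travel":[[0,0,1],[0,0,3],[0,0,4],[0,0,4],[0,0,2]],"rotation":[[0,0,0],[0,0,0],[0,0,0],[0,0,0],[0,0,0]]}'
python3 -m inch '{"travel":[[-2,4,1],[-2,4,1],[-2,4,1],[-2,4,0],[-2,4,0]],"rotation":[[0,0,0],[0,0,0],[0,0,0],[0,0,0],[0,0,0]]}'
python3 -m inch '{"travel":[[-2,4,0],[-2,4,0],[0,4,0],[0,0,0],[0,0,0]],"rotation":[[0,0,0],[0,0,0],[0,0,0],[0,0,0],[0,0,0]]}'
python3 - <<'E'
from h import *
s=capture('side')[:,:,::-1];t=capture('top')[:,:,::-1]
s0=cv2.imread('pics/side0.png')
cv2.imwrite('pics/e_s.png',s);cv2.imwrite('pics/e_t.png',t)
d=cv2.absdiff(s,s0).max(2)
print('bar',(d[150:185,174:200]>40).sum(),'pan walls',(d[118:178,192:262]>40).sum(),'term',(d[228:248,285:305]>40).sum(),'bottle/driver',(d[155:228,328:398]>40).sum())
cv2.imwrite('pics/e.png',np.vstack([cv2.resize(s[70:400,150:500],None,fx=1.7,fy=1.7),]) )
E
```

```text
time_s: 27.3
tcp_pos: [0.4422, 0.2858, 0.0732]
tcp_rot: [-148.1, 90.0, -149.0]
force: [0.4, 0.5, -0.0]
width: 0.0429
time_s: 27.8
tcp_pos: [0.4428, 0.2861, 0.2181]
tcp_rot: [31.3, 89.8, 30.4]
force: [-0.4, -0.7, -0.8]
width: 0.0426
time_s: 28.3
tcp_pos: [0.3412, 0.4874, 0.2447]
tcp_rot: [51.6, 89.9, 50.7]
force: [0.3, -0.0, 0.3]
width: 0.0429
time_s: 28.8
tcp_pos: [0.302, 0.6062, 0.2433]
tcp_rot: [-111.7, 89.9, -112.6]
force: [-0.0, -1.1, -0.1]
width: 0.0424
bar 0 pan walls 0 term 0 bottle/driver 34
```

View pics/e.png

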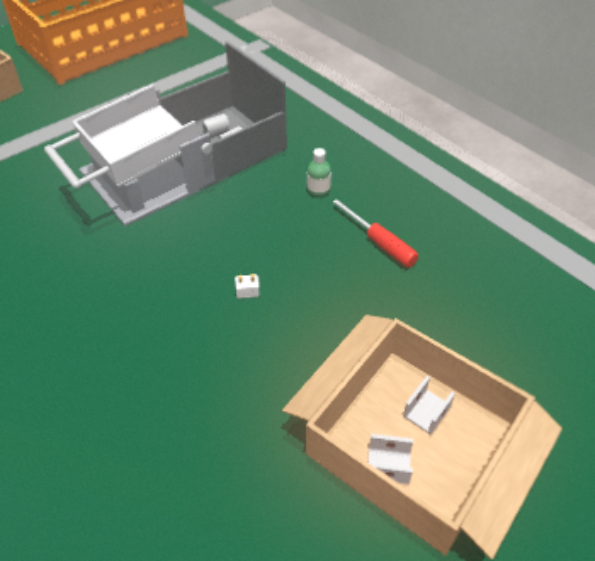

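The spacers are in the bin and the pan and bar match the first picture pixel for pixel. The 34 changed pixels by the driver are probably the removed bracket, so I'll check where they are and hand in.

```bash
python3 - <<'E'
from h import *
d=cv2.absdiff(cv2.imread('pics/e_s.png'),cv2.imread('pics/side0.png')).max(2)[155:228,328:398]
y,x=np.where(d>40); print('u',x.min()+328,x.max()+328,'v',y.min()+155,y.max()+155)
if x.max()+328<=346 and y.min()+155>=218: print(finish_job())
E
```

```text
u 328 343 v 221 227
the job is handed in; nothing more can be done
None
```

The job is done and handed in at about 29 s of the 72 s allowed.

- **Brackets:** Both lie flat in the carton in the last picture.
- **Spacers:** I stood both in the pan, then lifted the bar to about 1.05 rad. Both slid out and lay flat on the feed bin floor.
- **Pan:** I lowered it under grip until the force rose to 23 N on its stop, then released. In the last side picture the pan and bar match the first one, with no changed pixels.
- **Terminal, bottle and screwdriver:** None of them moved. The only changed pixels near the bottle and screwdriver are where the far bracket used to stand. The arm was parked away from everything at hand-in.

One reading went against plan. I set the second bracket down about 7 mm too far, pressing it on the carton floor with a wrist force of about 103 N at the end of that move. That is under the 120 N limit, but I only saw the reading at the end of the move, so a higher peak in between can't be ruled out.

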